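Rebuild the spacer stack on the root slicer's spindle

TASK

The root slicer on the bench has been stripped and washed and its spindle is bare. Thread the three loose flanged spacers back onto the spindle in order of size, the widest first and the narrowest last, hub side up, each pushed right down so that it lies flat on what is below it. Leave the pulley, the bolt, the tin and the bowl where they are.

Things in the scene. Friction and masses are not known exactly. Their poses are not given: they have to be found in the camera images.
- spacer_wide: the widest flanged spacer, cast aluminium, lying flange down: flange 130 mm across, 6 mm thick; above it a round hub 60 mm across, its top 24 mm above the underside; bore 44 mm, right through. 0.2 to 0.32 kg. Fits the spindle's 40 mm foot, flat on the slicing disc. Origin: on the bore's axis at the underside; z up the bore.
- spacer_mid: the middle flanged spacer, cast aluminium, lying flange down: flange 100 mm across, 6 mm thick; above it a round hub 52 mm across, its top 24 mm above the underside; bore 34 mm, right through. 0.13 to 0.22 kg. Fits the spindle's 30 mm step, on the widest one's hub: underside 24 mm above the disc. Origin: on the bore's axis at the underside; z up the bore.
- spacer_narrow: the narrowest flanged spacer, cast aluminium, lying flange down: flange 70 mm across, 6 mm thick; above it a round hub 44 mm across, its top 40 mm above the underside; bore 24 mm, right through. 0.12 to 0.19 kg. Fits the spindle's 20 mm step, on the middle one's hub: underside 48 mm above the disc, top 20 mm above the spindle's tip. Origin: on the bore's axis at the underside; z up the bore.
- slicer: bench-top root slicer, fixed: square steel deck, 305 mm over its rim tubes, top 100 mm above the bench; in its middle a slicing disc 230 mm across, 4 mm proud, and the bare upright spindle. A grey motor (142 mm high, 112 mm across) stands at one side, 225 mm from the spindle. Origin: on the spindle's axis at bench height; z up, x towards the motor.
- spindle_seat (a point): where the spindle's axis meets the slicing disc's top, 104 mm above the bench; z up. The steel spindle rises from it in steps: 40 mm thick to 16 mm up, tapers to 30 mm at 21 mm up, this to 40 mm up, tapers to 20 mm at 45 mm up, this to 60 mm up, then a nose down to 10 mm at the tip. Each spacer has 2 mm play all round on its step.
- spindle_tip (a point): top of the spindle, on its axis, 68 mm above the disc, 172 mm above the bench.
- pulley: bystander: loose dark cast V-belt pulley lying flat, 110 mm across, 34 mm high, a groove round its rim, 22 mm bore; not part of the job. Origin: centre of the underside.
- clamp_bolt: bystander: steel hexagon bolt standing on its head among the spacers, head 33 mm across, 68 mm tall. Origin: centre of the underside.
- grease_tin: bystander: grey round tin, 84 mm across, 70 mm high. Origin: centre of the underside.
- bowl: bystander: white enamel bowl, 140 mm across, 50 mm high, empty. Origin: centre of the underside.
Mind the look-alikes: they are no part of the job. What is shaped like the spacer_mid but brown or red is not meant.

How it is judged:
By the outcome, as a careful person would: the job done as asked, in the order asked, and still so for the second after the job is handed in, with the robot touching nothing.
It also fails if it takes over 72 s, if anything falls off the work surface, if the arm or the gripper's body presses on something with over 40 N, if the wrist force passes 120 N, or if a joint passes its speed limit or range.

ROBOT

A 7-joint arm with a two-finger parallel gripper is mounted at the origin on the work surface. World frame = base frame: x ahead of the robot, y to its left, z up, the work surface at z = 0. Lengths are in m, angles in rad, forces in N, time in s.
With the tool pointing down it reaches from about 0.4 to 0.875 m from the base axis. Payload 19.3 kg.
Tool frame: the origin (TCP) lies midway between the tips of the shut fingers; the grasp point (between the pads) lies bot.grip_point_offset behind it (bot.grip_point_offset is the distance from the TCP to the grasp point, in m); z points along the fingers, y is the direction in which the jaws open and shut (so a half turn about z gives the same grasp; the last joint's range is limited). The gripper opens to 85 mm and grips with 20 to 120 N. Pads are 22 mm wide; open, the fingers measure 114 mm over their backs; the gripper's body (76 mm by 85 mm) begins 54 mm behind the grasp point. The pads swing forward as they close: fully open they stand 13 mm farther back than shut.
Start: joints at [1.165, 0.521, -0.036, 1.599, 0.021, 1.021, -0.113], TCP at [0.206, -0.59, 0.231] pointing down, gripper open.
Joint ranges: [-2.91, 2.91], [-0.3, 2.13], [-1.5, 1.42], [0.17, 2.43], [-1.26, 4.41], [0.16, 1.93], [-2.52, 2.52]. Speed limits (rad/s): [1.89, 1.89, 2.39, 2.39, 3.01, 3.01, 3.01].

INTERFACE

Orientations are given as [roll, pitch, yaw] about the fixed x, y, z axes, in that order (R = Rz(yaw) Ry(pitch) Rx(roll)).
In Python, from workcell import bot gives the robot as it stands.
- The arm moves only by the tool servo_tool, never from a script. Its argument "rows" is a list that holds one entry, the list of rows, each a list of 6 numbers: the shift along the tool's x, y, z in cm, then the turn, a rotation vector about the tool's x, y, z in degrees. A call has 1 to 5 rows; each row shifts and turns the commanded pose from where the row before left it, along the tool's axes as they then stand; what a row does not reach is not made up. A row lasts 1/8 s, in which the tool goes at most 62.5 mm and 10.7 degrees, less where a joint would pass 70% of its speed; a pose out of reach is approached as far as the arm can. A call is refused whole if a number of a shift passes 6.25 or a number of a turn 10.7, either way. A call with a gripper value outside its range is refused whole. "grip" is the opening, from -1 (shut) to 1 (fully open), so that 0 is half open, set as the call begins (left out, the last holds). The fingers move at their own pace and stop on an object; "squeeze" is the grip in N (left out, the last holds). Time passes only in rows, so rows that do not move let the fingers close. It gives the time, the measured TCP pose, the force and the opening at its end, in the units of the state.
- bot.observe(): the state, without advancing time (a new reading comes with each control period).
- bot.grab_frame(name): name is "scene" or "top"; returns a dict with "image" (420x560x3 uint8, red, green, blue), "K" (3x3 intrinsics, pixels), "R" (3x3) and "t" (3): a world point X has camera coordinates R X + t. Camera axes: x right, y down, z forward; pixel columns grow to the right and rows downward; lengths in m; the calibration is good to about 2 mm. A picture is of the moment at which its call begins. There is no depth.
- bot.job_done(): hands the job in, once; it reports no verdict.
The state is a dict: "clock": time; "qpos": joint angles; "qd": joint speeds; "joint_efforts": joint torques, N m; "position": TCP position; "tool_rot": TCP orientation; "force": force on the tool from outside, world axes, zero at the start; "moment": the same for the moment, N m; "grip_width": finger opening in m.
Only numpy, scipy, OpenCV 4.12 (cv2) and the standard library are available. Lean on these libraries where they do the work, as an engineer would, in place of code of your own. Each camera call takes 0.05 s, during which the arm holds its last target.

## Working session

There is one attempt and no reset: what is moved stays moved. The work goes in short steps, Python scripts to look and compute and a tool call to move; the robot and the scene stay as the last step left them, time stands still between calls to the robot, and variables do not carry over. Pictures are saved under pics/ and viewed, and the job is handed in when it is done.

Besides the shell and the picture viewer there is one more tool, called after "Emit:" as name(argument=value, ...), one argument or row to a line, values as JSON. servo_tool: Moves the arm, as the interface text tells. Its arguments: {"type":"object","properties":{"rows":{"type":"array"},"grip":{"type":"number"},"squeeze":{"type":"number"}},"required":["rows"]}

```bash
ls; mkdir -p pics
python3 - <<'E'
from workcell import bot
import cv2,pickle
s=bot.observe(); print({k:(v if not hasattr(v,'round') else v) for k,v in s.items()}); print(bot.grip_point_offset)
for n in("scene","top"):
    f=bot.grab_frame(n); pickle.dump(f,open(f"pics/{n}0.pkl","wb")); cv2.imwrite(f"pics/{n}0.png",cv2.cvtColor(f["image"],cv2.COLOR_RGB2BGR))
    print(n,f["K"],f["R"],f["t"])
E
```

```text
pics
{'clock': 0.0, 'qpos': array([ 1.16479597,  0.52200723, -0.0363356 ,  1.5999781 ,  0.02120919,
        1.02107339, -0.11279861]), 'qd': array([-2.42350901e-04,  9.52936607e-05,  3.17564868e-04,  5.52668054e-04,
        1.66922614e-03, -3.45713022e-04, -9.36243624e-04]), 'joint_efforts': array([ 3.25601948e-03, -9.27078795e+01,  1.98181026e+00, -3.69911170e+01,
        1.78482762e-02,  8.39965534e-03,  2.77521724e-05]), 'position': array([ 0.20581845, -0.58980508,  0.23074057]), 'tool_rot': array([-3.14051479e+00,  7.91983143e-05,  3.35803195e-01]), 'force': array([-0.32238367,  0.09007508,  0.02422716]), 'moment': array([-0.01964055,  0.06065432, -0.00220165]), 'grip_width': 0.0855852285196046}
0.0187
scene [[416.46689381   0.         279.87912135]
 [  0.         416.46689381 207.98659734]
 [  0.           0.           1.        ]] [[ 0.38555731  0.92266945  0.00516207]
 [ 0.63313306 -0.26049034 -0.72889458]
 [-0.67118409  0.28429892 -0.68460649]] [-0.0718175  -0.27322967  1.45304467]
top [[460.76519022   0.         277.38519562]
 [  0.         460.76519022 214.04726648]
 [  0.           0.           1.        ]] [[-0.01476879 -0.99984778 -0.00928959]
 [-0.9881229   0.01601553 -0.15282877]
 [ 0.15295428  0.00692216 -0.98820902]] [-0.11795324  0.54447462  1.31642464]
```

View pics/scene0.png

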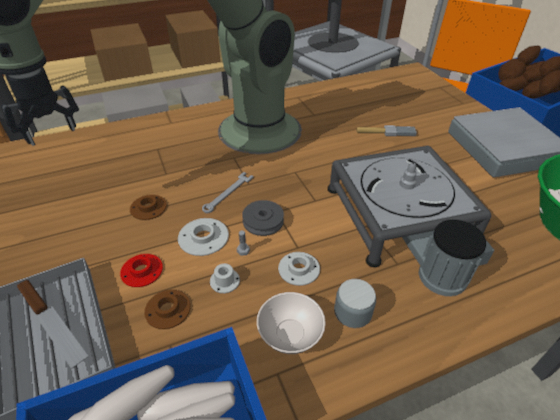

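View pics/top0.png

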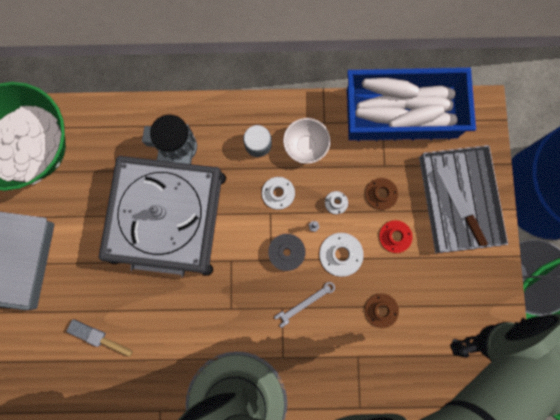

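The pictures show the wide spacer at about (342,255) in the top view, mid at (279,193), narrow at (336,202), bolt at (313,227) and spindle near (157,212). I'll enlarge these next.

Run:
```python
import cv2
a=cv2.imread("pics/top0.png"); b=cv2.imread("pics/scene0.png")
cv2.imwrite("pics/c1.png",cv2.resize(a[170:290,240:400],None,fx=5,fy=5,interpolation=cv2.INTER_CUBIC))
cv2.imwrite("pics/c2.png",cv2.resize(a[140:290,90:250],None,fx=4,fy=4,interpolation=cv2.INTER_CUBIC))
cv2.imwrite("pics/c3.png",cv2.resize(b[190:310,170:330],None,fx=5,fy=5,interpolation=cv2.INTER_CUBIC))
cv2.imwrite("pics/c4.png",cv2.resize(b[130:250,330:490],None,fx=5,fy=5,interpolation=cv2.INTER_CUBIC))
```

```text
(no output)
```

View pics/c1.png

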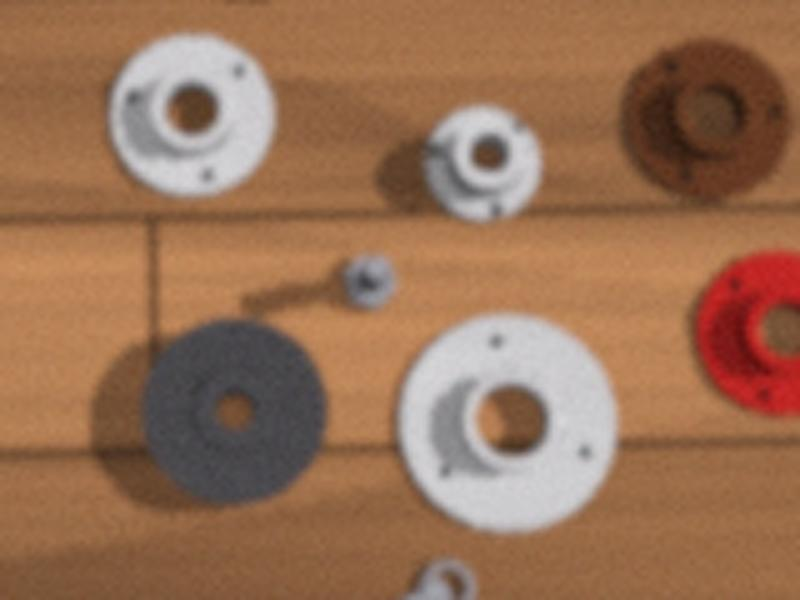

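View pics/c2.png

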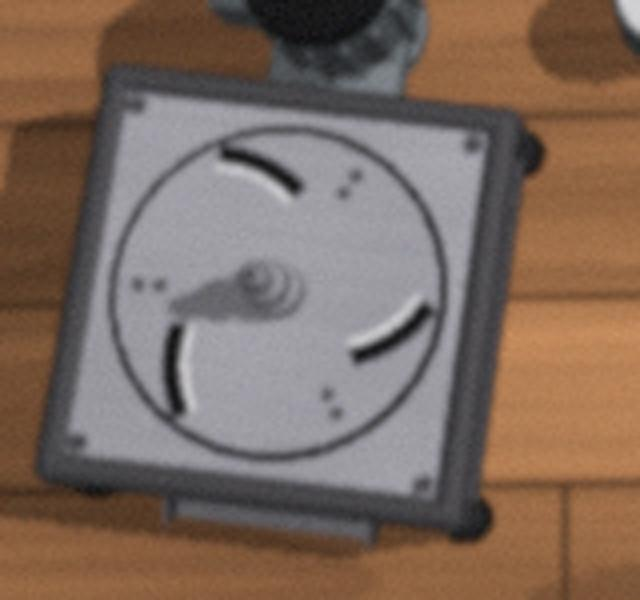

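View pics/c3.png

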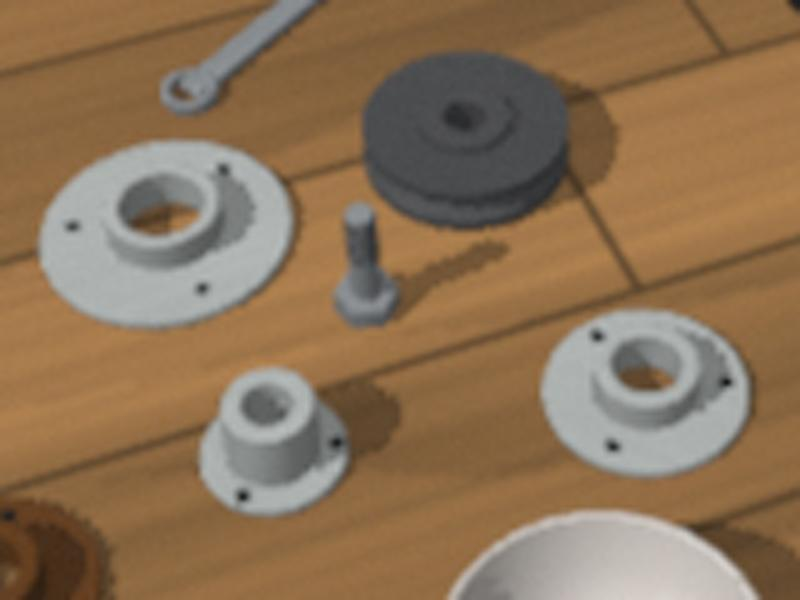

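View pics/c4.png

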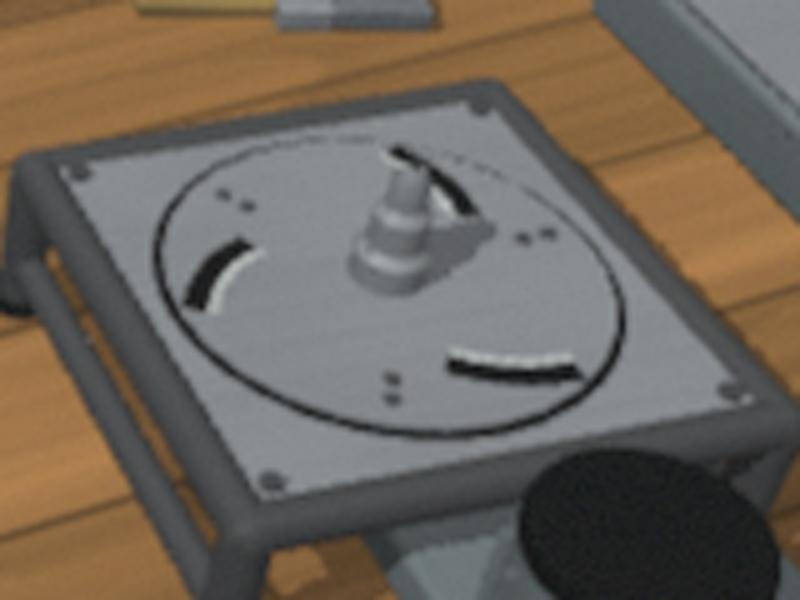

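```bash
cat > h.py <<'E'
import numpy as np,cv2,pickle
from scipy.optimize import least_squares
th=np.linspace(0,2*np.pi,120,endpoint=False)
def proj(f,X):
    c=np.atleast_2d(X)@f["R"].T+f["t"]; p=c@f["K"].T; return p[:,:2]/p[:,2:]
def back(f,uv,z):
    d=f["R"].T@np.linalg.solve(f["K"],np.array([uv[0],uv[1],1.])); c=-f["R"].T@f["t"]
    return c+d*(z-c[2])/d[2]
def circ(x,y,z,r): return np.c_[x+r*np.cos(th),y+r*np.sin(th),0*th+z]
def hull(f,x,y,spec,z0=0):
    P=np.vstack([circ(x,y,z0+z,r) for z,r in spec]); return cv2.convexHull(proj(f,P).astype(np.float32))
SP=dict(wide=[(0,.065),(.006,.065),(.024,.030)],mid=[(0,.05),(.006,.05),(.024,.026)],narrow=[(0,.035),(.006,.035),(.04,.022)])
def mask(f,lo=120,sat=45):
    hsv=cv2.cvtColor(f["image"],cv2.COLOR_RGB2HSV); return ((hsv[...,1]<sat)&(hsv[...,2]>lo)).astype(np.uint8)
def fit(f,seed,spec,z0=0,lo=120,sat=60,m=None):
    if m is None: m=mask(f,lo,sat)
    n,l=cv2.connectedComponents(m); L=l[seed[1],seed[0]]
    assert L>0
    mm=(l==L).astype(np.uint8); c,_=cv2.findContours(cv2.resize(mm,None,fx=4,fy=4,interpolation=cv2.INTER_NEAREST),cv2.RETR_EXTERNAL,cv2.CHAIN_APPROX_NONE)
    c=max(c,key=len); h=cv2.convexHull(c)[:,0]; h=(h+.5)/4-.5
    def r(p):
        H=hull(f,p[0],p[1],spec,z0)
        return [cv2.pointPolygonTest(H,(float(a),float(b)),True)-p[2] for a,b in h]
    g=back(f,seed,z0)
    s=least_squares(r,[g[0],g[1],0],x_scale=[.01,.01,1],diff_step=1e-3,loss='soft_l1')
    return s.x,np.sqrt(np.mean(np.square(s.fun)))
E
python3 - <<'E'
from h import *
T=pickle.load(open("pics/top0.pkl","rb"));S=pickle.load(open("pics/scene0.pkl","rb"))
seeds=dict(wide=((342,240),(190,240)),mid=((290,193),(290,275)),narrow=((345,206),(222,288)))
for n,(a,b) in seeds.items():
    for f,s in((T,a),(S,b)): print(n,s,fit(f,s,SP[n]))
# spindle and disc
o=lambda u,v,ox,oy,k:((u+.5)/k-.5+ox,(v+.5)/k-.5+oy)
for u,v in((111,293),(446,293),(278,127),(278,460)): print(back(T,o(u,v,90,140,4),.104))
for z,r in((.172,0),(.149,.01),(.125,.015),(.104,.02),(.104,.115)):pass
print('tip top',back(T,o(255,275,90,140,4),.172),'scene',back(S,o(408,165,330,130,5),.172))
E
```

```text
wide (342, 240) (array([ 0.42419385, -0.31400157, -0.5131816 ]), np.float64(0.114703110454284))
wide (190, 240) (array([ 0.41849516, -0.31385721, -0.15984021]), np.float64(0.20658336657239265))
mid (290, 193) (array([ 0.61471513, -0.12819381, -0.6078861 ]), np.float64(0.16892069493386147))
mid (290, 275) (array([ 0.6095303 , -0.12800741, -0.26115816]), np.float64(0.12609591740025577))
narrow (345, 206) (array([ 0.58198152, -0.30504641, -0.37971858]), np.float64(0.3073769360807274))
narrow (222, 288) (array([ 0.57647531, -0.30526939,  0.15133261]), np.float64(0.19489199180413624))
[0.54353351 0.3242179  0.104     ]
[0.53969518 0.08775493 0.104     ]
[0.66169522 0.20918424 0.104     ]
[0.4241563  0.20335602 0.104     ]
tip top [0.54305451 0.20375063 0.172     ] scene [0.53638721 0.20605346 0.172     ]
```

Run:
```python
from h import *
from scipy.ndimage import map_coordinates
from scipy.optimize import minimize
T=pickle.load(open("pics/top0.pkl","rb"));S=pickle.load(open("pics/scene0.pkl","rb"))
for n,f in(("T",T),("S",S)):
    g=cv2.GaussianBlur(cv2.cvtColor(f["image"],cv2.COLOR_RGB2GRAY).astype(float),(0,0),.8)
    best=None
    for x0 in np.arange(.53,.552,.003):
      for y0 in np.arange(.198,.214,.003):
        def c(p):
            q=proj(f,circ(p[0],p[1],.102,p[2])); return map_coordinates(g,[q[:,1],q[:,0]],order=1).mean()
        s=minimize(c,[x0,y0,.117],method='Nelder-Mead',options=dict(initial_simplex=[[x0,y0,.117],[x0+.002,y0,.117],[x0,y0+.002,.117],[x0,y0,.118]]))
        if best is None or s.fun<best.fun: best=s
    print(n,best.x,best.fun)
    # overlay model of the spindle
    im=cv2.cvtColor(f["image"],cv2.COLOR_RGB2BGR); x,y=best.x[:2]
    k=5; p0=proj(f,[[x,y,.13]])[0].astype(int); ox,oy=p0[0]-55,p0[1]-50
    cr=cv2.resize(im[oy:oy+100,ox:ox+110],None,fx=7,fy=6*7/6,interpolation=cv2.INTER_CUBIC)
    for z,r in((0,.115),(0,.02),(.016,.02),(.021,.015),(.04,.015),(.045,.01),(.06,.01),(.068,.005)):
        q=proj(f,circ(x,y,.104+z,r)); q=((q-[ox,oy]+.5)*7-.5)
        cv2.polylines(cr,[q.astype(np.int32)],True,(0,0,255),1)
    cv2.imwrite(f"pics/sp_{n}.png",cr[:600])
```

```text
T [0.5045824  0.21037243 0.15332011] 94.02056410087091
S [0.53950658 0.20831263 0.11748627] 93.25954178602781
```

```bash
python3 -c "
import cv2,numpy as np
a=cv2.imread('pics/sp_T.png')[150:550,180:580];b=cv2.imread('pics/sp_S.png')[150:550,180:580]
cv2.imwrite('pics/sp_b.png',np.hstack([a,b]))"
```

```text
(no output)
```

View pics/sp_b.png

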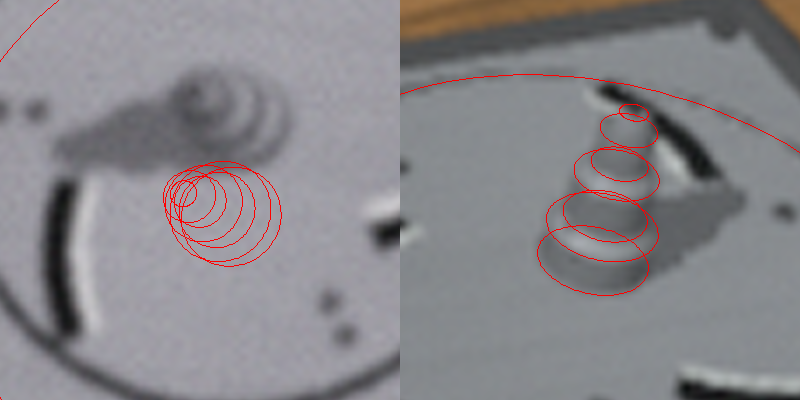

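Run:
```python
from h import *
from scipy.ndimage import map_coordinates
from scipy.optimize import minimize
T=pickle.load(open("pics/top0.pkl","rb"));S=pickle.load(open("pics/scene0.pkl","rb"))
outs=[]
for n,f in(("T",T),("S",S)):
    g=cv2.GaussianBlur(cv2.cvtColor(f["image"],cv2.COLOR_RGB2GRAY).astype(float),(0,0),.8)
    best=None
    for R in (.116,.117,.118,.119):
     for x0 in np.arange(.53,.552,.003):
      for y0 in np.arange(.198,.214,.003):
        def c(p):
            q=proj(f,circ(p[0],p[1],.103,R)); return map_coordinates(g,[q[:,1],q[:,0]],order=1).mean()
        s=minimize(c,[x0,y0],method='Nelder-Mead',options=dict(initial_simplex=[[x0,y0],[x0+.002,y0],[x0,y0+.002]]))
        if best is None or s.fun<best[0].fun: best=(s,R)
    best,R=best
    print(n,best.x,R,best.fun)
    im=cv2.cvtColor(f["image"],cv2.COLOR_RGB2BGR); x,y=best.x[:2]
    p0=proj(f,[[x,y,.13]])[0].astype(int); ox,oy=p0[0]-20,p0[1]-20
    cr=cv2.resize(im[oy:oy+40,ox:ox+40],None,fx=10,fy=10,interpolation=cv2.INTER_CUBIC);c0=cr.copy()
    for z,r in((0,.115),(0,.02),(.016,.02),(.021,.015),(.04,.015),(.045,.01),(.06,.01),(.068,.005)):
        q=proj(f,circ(x,y,.104+z,r)); q=((q-[ox,oy]+.5)*10-.5)
        cv2.polylines(cr,[q.astype(np.int32)],True,(0,0,255),1)
    outs.append(cr)
cv2.imwrite(f"pics/sp_c.png",np.hstack(outs))
```

```text
T [0.54328211 0.20691053] 0.117 101.91349478753223
S [0.63654227 0.22555054] 0.119 89.3589696281595
```

View pics/sp_c.png

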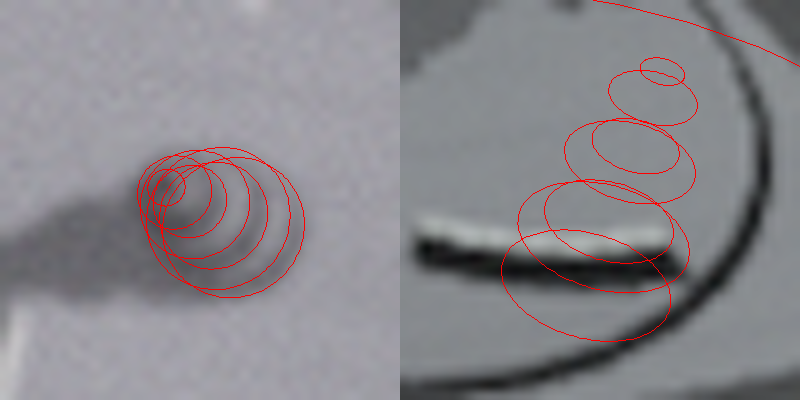

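Emit:
servo_tool(
  rows=[
    [[0, 0, 0, 0, 0, 9.62], [0, 0, 0, 0, 0, 9.62], [3, -4, 0, 0, 0, 0], [4, -4.5, 0, 0, 0, 0], [4, -4.5, 0, 0, 0, 0]],
  ],
  grip=1,
  squeeze=60,
)

```text
clock: 0.72
position: [0.3168, -0.4585, 0.2311]
tool_rot: [-3.141, 0.0, -0.0]
force: [1.9, -0.5, 0.2]
grip_width: 0.0852
```

Emit:
servo_tool(
  rows=[
    [[3.5, -4.8, 2, 0, 0, 0], [3.5, -4.8, 4, 0, 0, 0], [3.5, -4.8, 4, 0, 0, 0], [0, 0, 3, 0, 0, 0], [0, 0, 0, 0, 0, 0]],
  ],
)

```text
clock: 1.35
position: [0.4111, -0.3276, 0.11]
tool_rot: [-3.14, 0.003, 0.001]
force: [-0.4, -1.0, 0.4]
grip_width: 0.0854
```

```bash
cat > shot.py <<'E'
import sys,cv2,pickle,numpy as np
from workcell import bot
n=sys.argv[1]; fs={}
for k in("top","scene"):
    f=bot.grab_frame(k); pickle.dump(f,open(f"pics/{k}_{n}.pkl","wb")); fs[k]=f
    if len(sys.argv)>4:
        x,y,z=map(float,sys.argv[2:5]); c=f["R"]@[x,y,z]+f["t"]; p=(f["K"]@c)/c[2]; u,v=int(p[0]),int(p[1])
        im=cv2.copyMakeBorder(f["image"],60,60,60,60,cv2.BORDER_CONSTANT)[v:v+120,u:u+120]
        im=cv2.resize(im,(400,400),interpolation=cv2.INTER_CUBIC); print(k,"crop origin",u-60,v-60,"scale 3.333")
    else: im=f["image"]
    fs[k]=cv2.cvtColor(im,cv2.COLOR_RGB2BGR)
a=np.hstack(list(fs.values()))
if a.shape[1]>800: a=cv2.resize(a,(800,300))
cv2.imwrite(f"pics/{n}.png",a)
s=bot.observe(); print(s["clock"],s["position"].round(4),s["tool_rot"].round(4),s["force"].round(2),s["grip_width"])
E
python3 shot.py a1 .42 -.314 .05
```

```text
top crop origin 283 194 scale 3.333
scene crop origin 140 163 scale 3.333
1.45 [ 0.4117 -0.3291  0.1122] [ 3.1414e+00  2.0000e-04 -1.0000e-03] [ 0.13 -0.24 -0.72] 0.08535471204978431
```

View pics/a1.png

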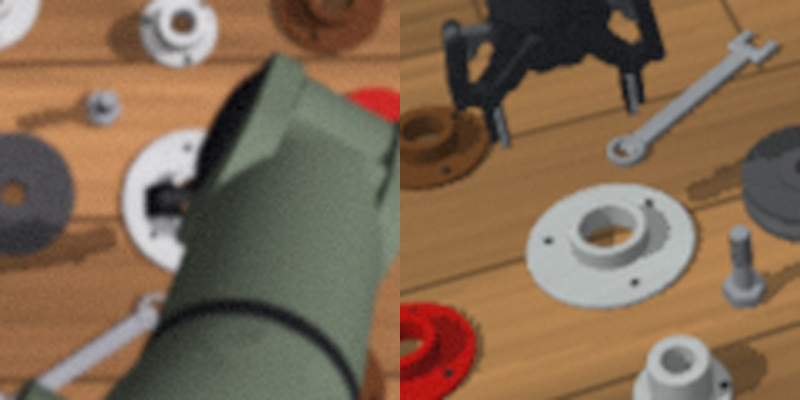

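Run:
```python
from h import *
S=pickle.load(open("pics/scene_a1.pkl","rb"))
for dy in(-.047,0,.047): print(proj(S,[[.4117,-.3291+dy,.1252]]))
im=cv2.cvtColor(S["image"],cv2.COLOR_RGB2BGR)[160:220,140:240]
cr=cv2.resize(im,None,fx=8,fy=8,interpolation=cv2.INTER_CUBIC)
for dy in(-.0427,-.057,0,.0427,.057):
    q=proj(S,[[.4117,-.3291+dy,.1252]])[0]; cv2.circle(cr,(int((q[0]-140+.5)*8),int((q[1]-160+.5)*8)),3,(0,0,255),-1)
cv2.imwrite("pics/a1z.png",cr)
```

```text
[[170.07745964 205.50832594]]
[[189.6549811  200.42962955]]
[[208.71490346 195.48520595]]
```

View pics/a1z.png

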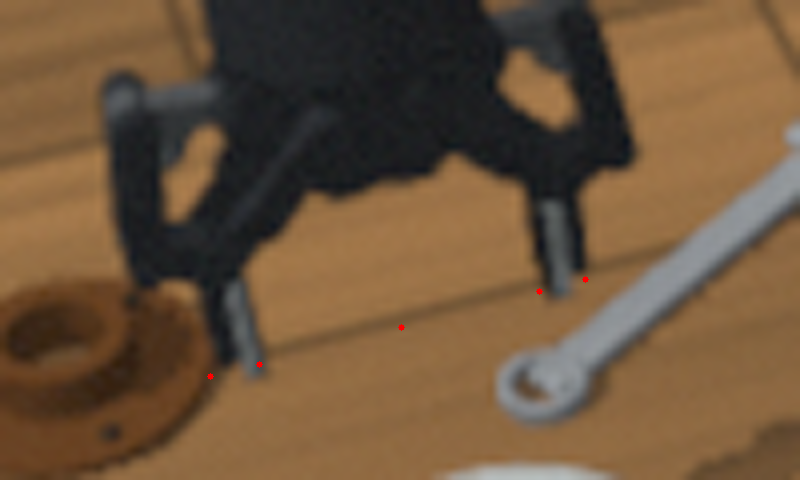

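Emit:
servo_tool(
  rows=[
    [[0.8, -1.5, 0, 0, 0, 0], [0, 0, 3, 0, 0, 0], [0, 0, 3, 0, 0, 0], [0, 0, 0, 0, 0, 0]],
  ],
)

```text
clock: 1.95
position: [0.4197, -0.3127, 0.0511]
tool_rot: [-3.14, 0.001, 0.0]
force: [0.2, -0.5, 0.9]
grip_width: 0.0854
```

Emit:
servo_tool(
  rows=[
    [[0, 0.1, 2.5, 0, 0, 0], [0, 0, 1.7, 0, 0, 0], [0, 0, 0.5, 0, 0, 0], [0, 0, 0, 0, 0, 0], [0, 0, 0, 0, 0, 0]],
  ],
)

```text
clock: 2.58
position: [0.4203, -0.3147, 0.0052]
tool_rot: [3.141, -0.001, -0.0]
force: [-0.1, -0.5, -0.1]
grip_width: 0.0854
```

```bash
python3 shot.py a2 .42 -.314 .02
```

```text
top crop origin 281 195 scale 3.333
scene crop origin 142 171 scale 3.333
2.675 [ 0.4202 -0.3147  0.0051] [ 3.1412e+00 -7.0000e-04 -1.0000e-04] [-0.25  0.    0.24] 0.08540138708125973
```

View pics/a2.png

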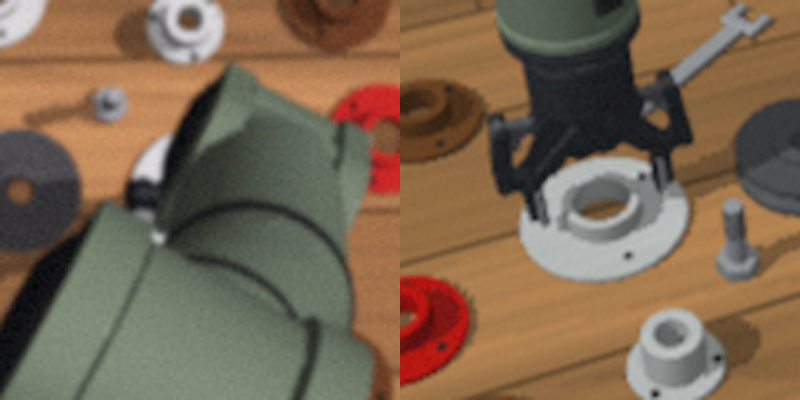

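The fingers straddle the hub: scene crop tips at (540,220) and (668,185), hub top at (603,200). I'll close on it.

Emit:
servo_tool(
  rows=[
    [[0, 0, 0.1, 0, 0, 0], [0, 0, 0, 0, 0, 0], [0, 0, 0, 0, 0, 0], [0, 0, 0, 0, 0, 0], [0, 0, 0, 0, 0, 0]],
  ],
  grip=-1,
)

```text
clock: 3.3
position: [0.42, -0.3146, 0.0043]
tool_rot: [3.141, -0.0, -0.001]
force: [-3.5, 2.7, 19.6]
grip_width: 0.0582
```

```bash
python3 shot.py a3 .42 -.314 .02
```

```text
top crop origin 281 195 scale 3.333
scene crop origin 142 171 scale 3.333
3.4 [ 0.4201 -0.3146  0.0043] [ 3.1413e+00 -4.0000e-04 -5.0000e-04] [-4.07  2.43 18.9 ] 0.058375228650175914
```

View pics/a3.png

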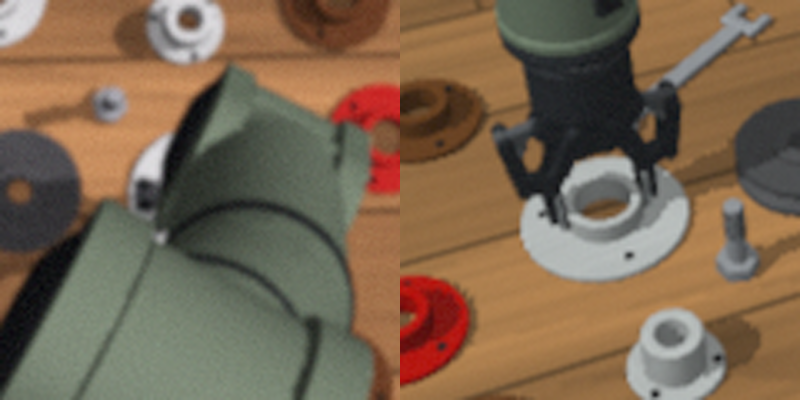

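Emit:
servo_tool(
  rows=[
    [[0, 0, -1, 0, 0, 0], [0, 0, -4, 0, 0, 0], [0, 0, -6, 0, 0, 0], [0, 0, -6, 0, 0, 0], [0, 0, -5, 0, 0, 0]],
  ],
)

```text
clock: 4.03
position: [0.4197, -0.3144, 0.2263]
tool_rot: [3.141, -0.001, -0.0]
force: [0.2, -1.5, -1.8]
grip_width: 0.0581
```

```bash
python3 shot.py a4 .42 -.314 .2
```

```text
top crop origin 290 190 scale 3.333
scene crop origin 132 116 scale 3.333
4.125 [ 0.4215 -0.3156  0.2287] [ 3.1376e+00 -6.6000e-03 -4.0000e-04] [ 0.26 -0.26 -3.45] 0.05767660657781891
```

View pics/a4.png

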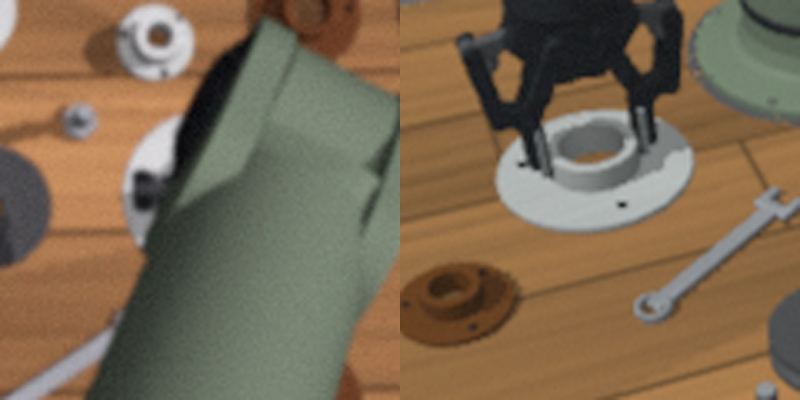

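Emit:
servo_tool(
  rows=[
    [[0.5, -3, -1, 0, 0, 0], [1.2, -5, 0, 0, 0, 0], [1.2, -5, 0, 0, 0, 0], [1.2, -5, 0, 0, 0, 0], [1.2, -5, 0, 0, 0, 0]],
  ],
)

```text
clock: 4.75
position: [0.4727, -0.0828, 0.2331]
tool_rot: [-3.142, 0.001, -0.0]
force: [1.2, 0.1, -2.3]
grip_width: 0.0578
```

Emit:
servo_tool(
  rows=[
    [[1.2, -5, 0, 0, 0, 0], [1.2, -5, 0, 0, 0, 0], [1.2, -5, 0, 0, 0, 0], [1.2, -5, 0, 0, 0, 0], [0.5, -3, 0, 0, 0, 0]],
  ],
)

```text
clock: 5.38
position: [0.5256, 0.1481, 0.2327]
tool_rot: [-3.141, 0.001, 0.002]
force: [0.0, -0.7, -1.4]
grip_width: 0.0577
```

Emit:
servo_tool(
  rows=[
    [[0, 0, 0, 0, 0, 0]],
  ],
)

```text
clock: 5.5
position: [0.5254, 0.1479, 0.2326]
tool_rot: [-3.141, 0.001, 0.004]
force: [-0.3, 0.0, -1.7]
grip_width: 0.0581
```

Emit:
servo_tool(
  rows=[
    [[0.8, -3, 0, 0, 0, 0], [0.7, -2.9, 0, 0, 0, 0], [0, 0, 0, 0, 0, 0], [0, 0, 0, 0, 0, 0]],
  ],
)

```text
clock: 6.0
position: [0.5407, 0.2032, 0.2331]
tool_rot: [3.141, 0.001, -0.001]
force: [-0.6, -1.2, -1.7]
grip_width: 0.0583
```

```bash
python3 shot.py a5 .54 .207 .2
```

```text
top crop origin 89 147 scale 3.333
scene crop origin 354 94 scale 3.333
6.1 [0.5409 0.2032 0.2334] [ 3.1409e+00  3.0000e-04 -1.4000e-03] [-0.42 -0.08 -1.76] 0.0581367296112882
```

View pics/a5.png

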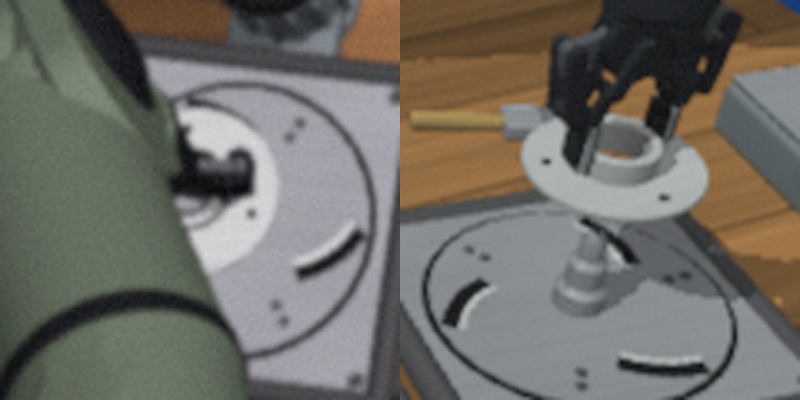

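```bash
cat > ov.py <<'E'
# overlay spacer model: ov.py shot name x y z0 -> pics/<shot>_ov.png
import sys; from h import *
n,sp=sys.argv[1:3]; x,y,z0=map(float,sys.argv[3:6]); out=[]
R={'wide':.022,'mid':.017,'narrow':.012}[sp]
for k in("top","scene"):
    f=pickle.load(open(f"pics/{k}_{n}.pkl","rb")); c=proj(f,[[x,y,z0]])[0]; ox,oy=int(c[0])-33,int(c[1])-33
    g=12*400//400; im=cv2.cvtColor(f["image"],cv2.COLOR_RGB2BGR)[max(oy,0):oy+67,ox:ox+67]
    s=6; im=cv2.resize(im,None,fx=s,fy=s,interpolation=cv2.INTER_CUBIC)[:400,:400]
    for z,r in SP[sp]+[(SP[sp][2][0],R)]:
        q=(proj(f,circ(x,y,z0+z,r))-[ox,oy]+.5)*s-.5; cv2.polylines(im,[q.astype(np.int32)],True,(0,0,255) ,1)
    print(k,ox,oy,"s",s); out.append(im)
cv2.imwrite(f"pics/{n}_ov.png",np.hstack(out))
E
python3 ov.py a5 wide .541 .2032 .229
```

```text
top 114 172 s 6
scene 383 111 s 6
```

View pics/a5_ov.png

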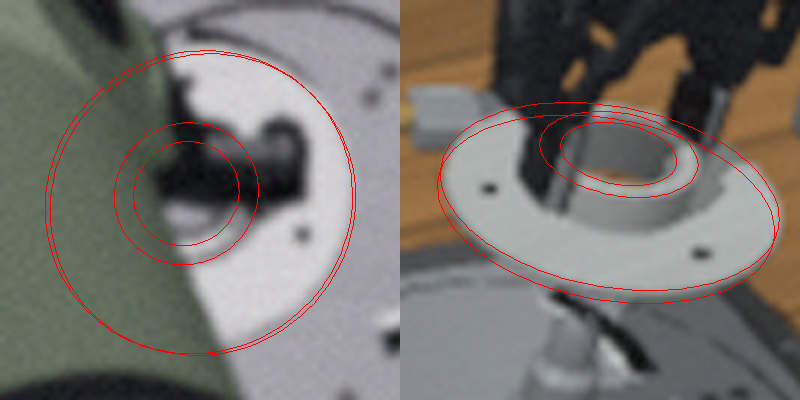

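```bash
cat >> h.py <<'E'
from scipy.ndimage import map_coordinates
def gray(f): return cv2.GaussianBlur(cv2.cvtColor(f["image"],cv2.COLOR_RGB2GRAY).astype(float),(0,0),.7)
def edgefit(f,model,p0,mode="edge",rng=3,it=6,minc=6,verbose=0):
    """model(p)->closed polyline pts in px ; p=(x,y[,..]). snap along normals and refit"""
    g=gray(f); p=np.array(p0,float); t=np.arange(-rng,rng+.01,.2)
    for k in range(it):
        q=model(p); d=np.roll(q,-1,0)-np.roll(q,1,0); L=np.linalg.norm(d,axis=1); n=np.c_[d[:,1],-d[:,0]]/L[:,None]
        smp=map_coordinates(g,[(q[:,1,None]+t*n[:,1,None]),(q[:,0,None]+t*n[:,0,None])],order=1,mode='nearest')
        if mode=="edge":
            e=np.abs(np.gradient(smp,axis=1))/.2; e[:,:2]=0;e[:,-2:]=0; i=e.argmax(1); ok=(e.max(1)>minc)&(i>2)&(i<len(t)-3)
        else:
            i=smp.argmin(1); ok=(smp.max(1)-smp.min(1)>minc*3)&(i>1)&(i<len(t)-2)
        tgt=q+t[i][:,None]*n
        def r(pp): return (((tgt-model(pp))*n).sum(1))[ok]
        s=least_squares(r,p,x_scale=1e-3,diff_step=1e-4,loss='cauchy',f_scale=.3); p=s.x
    inl=np.abs(s.fun)<.5
    return p,ok.sum(),inl.sum(),np.sqrt(np.mean(s.fun[inl]**2))
def flange(f,spec,z0):
    def m(p):
        P=np.vstack([circ(p[0],p[1],z0+z,r) for z,r in spec[:2]]); h=cv2.convexHull(proj(f,P).astype(np.float32))[:,0].astype(float)
        c=h.mean(0); a=np.arctan2(*(h-c).T[::-1]); o=np.argsort(a); rr=np.hypot(*(h-c).T); 
        R=np.interp(th-np.pi,a[o],rr[o],period=2*np.pi); return c+np.c_[R*np.cos(th-np.pi),R*np.sin(th-np.pi)]
    return m
def ring(f): return lambda p: proj(f,circ(p[0],p[1],.103,p[2]))
E
python3 - <<'E'
from h import *
for k in("top","scene"):
    f=pickle.load(open(f"pics/{k}0.pkl","rb")); print(k,"ring",edgefit(f,ring(f),[.541,.207,.117],"dark"))
    for n,p in(("wide",(.42,-.314)),("mid",(.612,-.128)),("narrow",(.579,-.305))): print(n,edgefit(f,flange(f,SP[n],0),p))
    f=pickle.load(open(f"pics/{k}_a5.pkl","rb")); print(k,"held",edgefit(f,flange(f,SP["wide"],.229),[.541,.2032]))
E
```

```text
top ring (array([0.54325363, 0.20694333, 0.11702486]), np.int64(114), np.int64(113), np.float64(0.2041112607870885))
wide (array([ 0.42461734, -0.31490744]), np.int64(120), np.int64(103), np.float64(0.24672238549152908))
mid (array([ 0.61527422, -0.12894386]), np.int64(120), np.int64(114), np.float64(0.21443203002998962))
narrow (array([ 0.58209119, -0.30539702]), np.int64(118), np.int64(86), np.float64(0.2467577130491124))
top held (array([0.54474311, 0.20647499]), np.int64(63), np.int64(47), np.float64(0.26382138582141057))
scene ring (array([0.54035213, 0.20741393, 0.11729462]), np.int64(95), np.int64(86), np.float64(0.20759721057279204))
wide (array([ 0.41954935, -0.31398836]), np.int64(120), np.int64(64), np.float64(0.2797625631100639))
mid (array([ 0.60698963, -0.12766289]), np.int64(119), np.int64(66), np.float64(0.24598011626089514))
narrow (array([ 0.57375155, -0.30407897]), np.int64(117), np.int64(65), np.float64(0.2582789205370157))
scene held (array([0.53609017, 0.20871659]), np.int64(100), np.int64(53), np.float64(0.23553197968512601))
```

Emit:
servo_tool(
  rows=[
    [[0, 0, 1.5, 0, 0, 0], [0, -0.2, 2.5, 0, 0, 0], [0, 0, 1.0, 0, 0, 0], [0, 0, 0, 0, 0, 0], [0, 0, 0, 0, 0, 0]],
  ],
)

```text
clock: 6.72
position: [0.5413, 0.2066, 0.1841]
tool_rot: [-3.141, -0.001, -0.0]
force: [0.3, 0.4, -1.8]
grip_width: 0.0581
```

```bash
python3 shot.py a6 .54 .207 .15; python3 ov.py a6 wide .541 .2055 .179
python3 - <<'E'
from h import *
for k in("top","scene"):
    f=pickle.load(open(f"pics/{k}_a6.pkl","rb")); print(k,"held",edgefit(f,flange(f,SP["wide"],.179),[.541,.2055]))
E
```

```text
top crop origin 94 150 scale 3.333
scene crop origin 350 110 scale 3.333
6.825 [0.5413 0.2066 0.1842] [-3.1412e+00 -1.0000e-03 -2.0000e-04] [-0.62  0.61 -1.92] 0.0581046862225034
top 118 175 s 6
scene 379 128 s 6
top held (array([0.54651467, 0.20935332]), np.int64(83), np.int64(56), np.float64(0.27625044581423347))
scene held (array([0.53698371, 0.21262118]), np.int64(107), np.int64(58), np.float64(0.3176500142266816))
```

View pics/a6_ov.png

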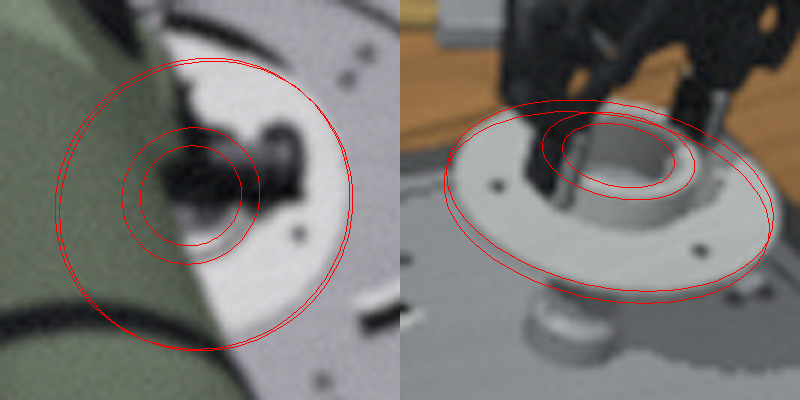

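Emit:
servo_tool(
  rows=[
    [[0, 0, 1.5, 0, 0, 0], [0, 0, 2, 0, 0, 0], [0, 0, 1.6, 0, 0, 0], [0, 0, 0, 0, 0, 0], [0, 0, 0, 0, 0, 0]],
  ],
)

```text
clock: 7.45
position: [0.5412, 0.2066, 0.1329]
tool_rot: [-3.141, -0.0, -0.0]
force: [0.0, 0.8, -1.3]
grip_width: 0.058
```

```bash
python3 shot.py a7 .54 .207 .15; python3 ov.py a7 wide .5413 .2066 .128
```

```text
top crop origin 94 150 scale 3.333
scene crop origin 350 110 scale 3.333
7.55 [0.5413 0.2067 0.1331] [-3.1412e+00 -9.0000e-04 -1.0000e-04] [-0.32 -0.53 -2.25] 0.05780531216575481
top 123 178 s 6
scene 375 144 s 6
```

View pics/a7_ov.png

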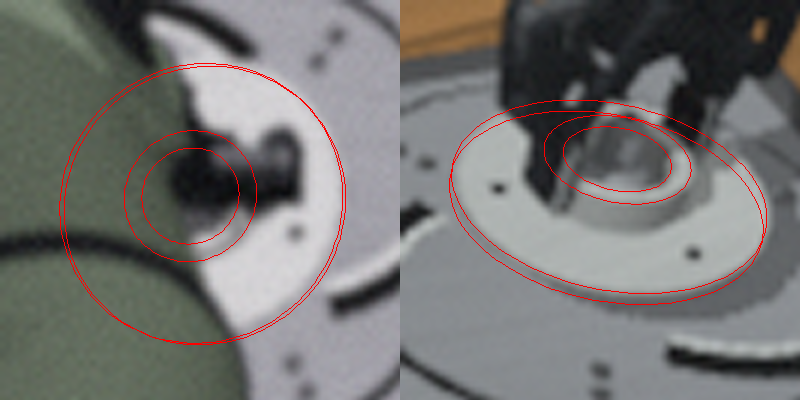

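Emit:
servo_tool(
  rows=[
    [[0, 0, 0.5, 0, 0, 0], [0, 0, 0.3, 0, 0, 0], [0, 0, 0.2, 0, 0, 0], [0, 0, 0, 0, 0, 0]],
  ],
)

```text
clock: 8.05
position: [0.5409, 0.2065, 0.1224]
tool_rot: [3.141, 0.0, -0.0]
force: [-0.7, 0.4, -2.0]
grip_width: 0.0582
```

Emit:
servo_tool(
  rows=[
    [[0, 0, 0.4, 0, 0, 0], [0, 0, 0.3, 0, 0, 0], [0, 0, 0.2, 0, 0, 0], [0, 0, 0, 0, 0, 0]],
  ],
)

```text
clock: 8.55
position: [0.5409, 0.2065, 0.1134]
tool_rot: [3.141, 0.0, -0.0]
force: [0.1, 0.9, -1.6]
grip_width: 0.0582
```

Emit:
servo_tool(
  rows=[
    [[0, 0, 0.3, 0, 0, 0], [0, 0, 0.1, 0, 0, 0], [0, 0, 0.1, 0, 0, 0], [0, 0, 0, 0, 0, 0]],
  ],
)

```text
clock: 9.05
position: [0.541, 0.2066, 0.1086]
tool_rot: [-3.142, -0.0, -0.0]
force: [0.3, 0.3, -2.1]
grip_width: 0.0574
```

Emit:
servo_tool(
  rows=[
    [[0, 0, 0.1, 0, 0, 0], [0, 0, 0.05, 0, 0, 0], [0, 0, 0, 0, 0, 0]],
  ],
)

```text
clock: 9.43
position: [0.541, 0.2066, 0.1083]
tool_rot: [-3.142, -0.001, -0.0]
force: [-8.8, -3.6, 22.9]
grip_width: 0.0581
```

Emit:
servo_tool(
  rows=[
    [[0, 0, -0.05, 0, 0, 0], [0, 0, 0, 0, 0, 0], [0, 0, 0, 0, 0, 0], [0, 0, 0, 0, 0, 0]],
  ],
  grip=1,
)

```text
clock: 9.93
position: [0.5409, 0.2065, 0.1074]
tool_rot: [-3.142, 0.0, -0.0]
force: [-0.2, 0.2, -0.7]
grip_width: 0.0854
```

Emit:
servo_tool(
  rows=[
    [[0, 0, -2, 0, 0, 0], [0, 0, -5, 0, 0, 0], [0, 0, -6, 0, 0, 0], [0, 5, -2, 0, 0, 0], [0, 6, 0, 0, 0, 0]],
  ],
)

```text
clock: 10.55
position: [0.5415, 0.0962, 0.2593]
tool_rot: [-3.141, -0.003, 0.002]
force: [1.5, -0.4, -0.7]
grip_width: 0.0854
```

```bash
python3 shot.py b1 .541 .2066 .11; python3 ov.py b1 wide .541 .2070 .104
```

```text
top crop origin 98 152 scale 3.333
scene crop origin 347 122 scale 3.333
10.65 [0.5412 0.0898 0.258 ] [ 3.139e+00 -8.000e-04 -7.500e-03] [0.73 1.17 0.35] 0.08527330794649966
top 125 180 s 6
scene 373 151 s 6
```

View pics/b1_ov.png

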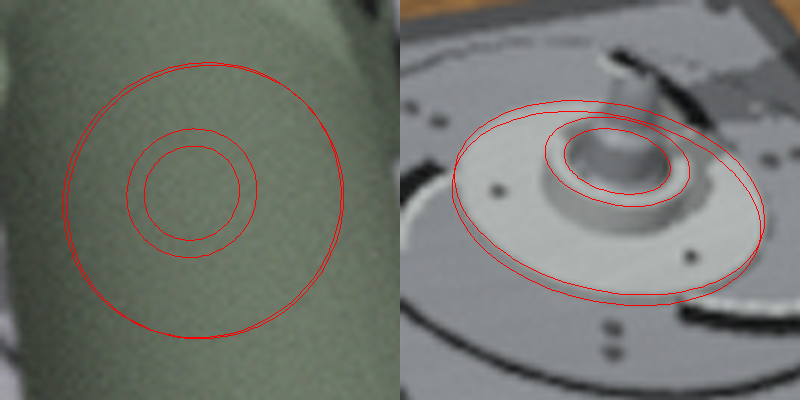

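Emit:
servo_tool(
  rows=[
    [[1, 3, 0, 0, 0, 0], [1.5, 5, 0, 0, 0, 0], [1.7, 5, 1, 0, 0, 0], [1.7, 5, 4, 0, 0, 0], [1, 4, 4, 0, 0, 0]],
  ],
)

```text
clock: 11.28
position: [0.6095, -0.1226, 0.1689]
tool_rot: [3.141, -0.001, -0.001]
force: [0.8, 1.0, -0.1]
grip_width: 0.0853
```

Emit:
servo_tool(
  rows=[
    [[0, 0, 2, 0, 0, 0], [0, 0, 0, 0, 0, 0]],
  ],
)

```text
clock: 11.52
position: [0.6081, -0.1206, 0.1483]
tool_rot: [-3.141, 0.003, -0.0]
force: [0.5, 0.4, 0.9]
grip_width: 0.0852
```

Emit:
servo_tool(
  rows=[
    [[0.3, 0.75, 1, 0, 0, 0], [0, 0, 4, 0, 0, 0], [0, 0, 4, 0, 0, 0], [0, 0, 1, 0, 0, 0], [0, 0, 0, 0, 0, 0]],
  ],
)

```text
clock: 12.15
position: [0.6124, -0.1282, 0.0505]
tool_rot: [3.141, -0.0, 0.0]
force: [-0.4, 0.2, -0.0]
grip_width: 0.0853
```

```bash
python3 shot.py b2 .611 -.128 .03
```

```text
top crop origin 217 132 scale 3.333
scene crop origin 239 200 scale 3.333
12.25 [ 0.613  -0.1283  0.0515] [ 3.1413e+00 -2.2000e-03  1.0000e-04] [-0.54  0.21 -0.33] 0.08546370566117331
```

View pics/b2.png

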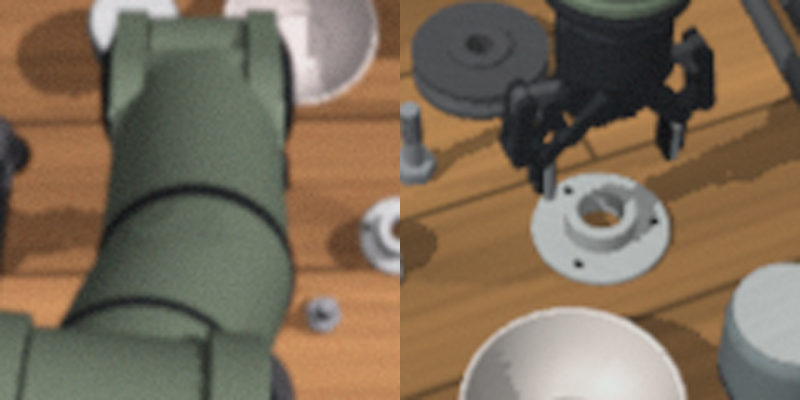

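Emit:
servo_tool(
  rows=[
    [[-0.15, 0, 2.4, 0, 0, 0], [0, 0, 1.5, 0, 0, 0], [0, 0, 0.5, 0, 0, 0], [0, 0, 0, 0, 0, 0], [0, 0, 0, 0, 0, 0]],
  ],
)

```text
clock: 12.88
position: [0.6109, -0.1282, 0.0065]
tool_rot: [3.141, -0.001, -0.0]
force: [0.4, 1.5, 0.1]
grip_width: 0.0855
```

```bash
python3 shot.py b3 .611 -.128 .03
```

```text
top crop origin 217 132 scale 3.333
scene crop origin 239 200 scale 3.333
12.975 [ 0.6108 -0.1282  0.0064] [ 3.1415e+00 -8.0000e-04 -1.0000e-04] [1.07 0.25 0.08] 0.085339995991389
```

View pics/b3.png

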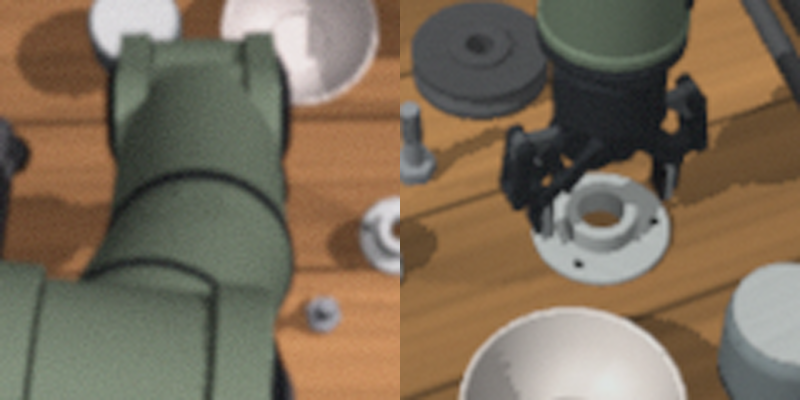

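```bash
python3 ov.py b3 mid .6108 -.1282 0;python3 ov.py b2 mid .6108 -.1282 0; python3 -c "
import cv2,numpy as np
a=cv2.imread('pics/b2_ov.png')[:,400:];b=cv2.imread('pics/b3_ov.png')[:,400:];cv2.imwrite('pics/b23.png',np.hstack([a,b]))"
```

```text
top 244 161 s 6
scene 265 235 s 6
top 244 161 s 6
scene 265 235 s 6
```

View pics/b23.png

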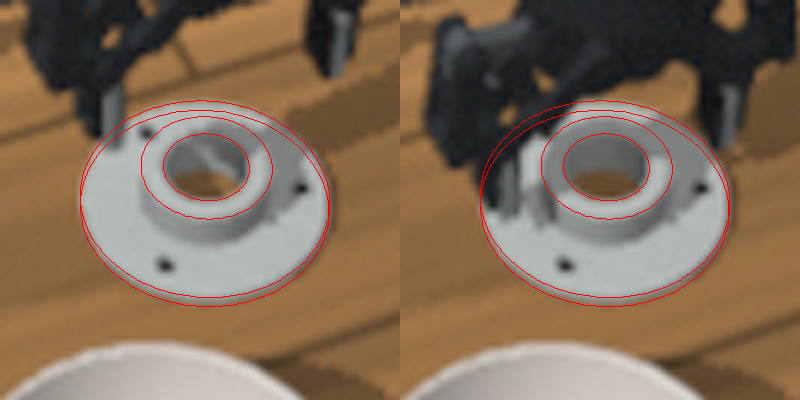

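Emit:
servo_tool(
  rows=[
    [[0, 0, 0, 0, 0, 0], [0, 0, 0, 0, 0, 0], [0, 0, 0, 0, 0, 0], [0, 0, 0, 0, 0, 0], [0, 0, 0, 0, 0, 0]],
  ],
  grip=-1,
)

```text
clock: 13.6
position: [0.6106, -0.1282, 0.0065]
tool_rot: [3.141, -0.0, 0.0]
force: [-4.8, 0.3, 13.0]
grip_width: 0.0491
```

```bash
python3 shot.py b4 .611 -.128 .03; python3 ov.py b4 mid .6108 -.1282 0
```

```text
top crop origin 217 132 scale 3.333
scene crop origin 239 200 scale 3.333
13.7 [ 0.6106 -0.1282  0.0065] [ 3.1414e+00 -3.0000e-04  1.0000e-04] [-3.84  1.46 13.26] 0.04905259015348411
top 244 161 s 6
scene 265 235 s 6
```

View pics/b4_ov.png

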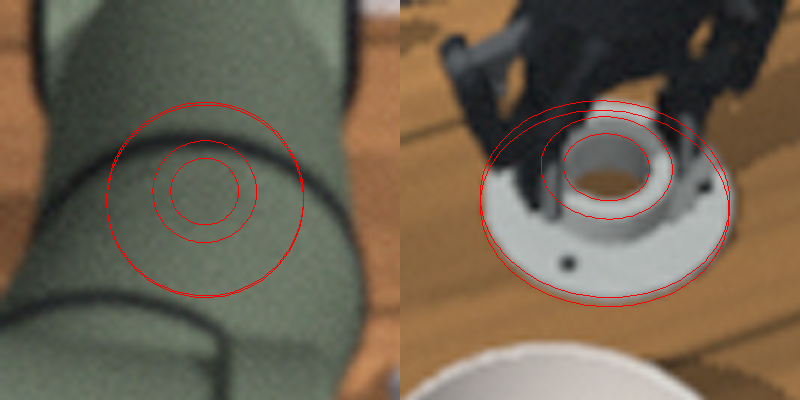

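Emit:
servo_tool(
  rows=[
    [[0, 0, -1, 0, 0, 0], [0, 0, -4, 0, 0, 0], [0, 0, -6, 0, 0, 0], [0, 0, -6, 0, 0, 0], [0, 0, -6, 0, 0, 0]],
  ],
)

```text
clock: 14.32
position: [0.6101, -0.1281, 0.2383]
tool_rot: [-3.142, -0.0, -0.0]
force: [1.3, 0.3, -1.6]
grip_width: 0.0491
```

Emit:
servo_tool(
  rows=[
    [[-0.5, -3, 0, 0, 0, 0], [-1, -5, 0, 0, 0, 0], [-1, -5, 0, 0, 0, 0], [-1, -5, 0, 0, 0, 0], [-1, -5, 0, 0, 0, 0]],
  ],
)

```text
clock: 14.95
position: [0.5648, 0.1034, 0.2363]
tool_rot: [-3.142, -0.0, -0.0]
force: [0.4, -0.1, -0.7]
grip_width: 0.0493
```

Emit:
servo_tool(
  rows=[
    [[-1, -4, 0, 0, 0, 0], [-1, -3, 0, 0, 0, 0], [0, 0, 0, 0, 0, 0], [0, 0, 0, 0, 0, 0]],
  ],
)

```text
clock: 15.45
position: [0.5456, 0.1712, 0.236]
tool_rot: [3.141, -0.0, -0.0]
force: [-0.3, -0.4, -0.9]
grip_width: 0.0497
```

Emit:
servo_tool(
  rows=[
    [[-0.2, -2, 0.5, 0, 0, 0], [-0.25, -1.55, 2, 0, 0, 0], [0, 0, 1.5, 0, 0, 0], [0, 0, 0.3, 0, 0, 0], [0, 0, 0, 0, 0, 0]],
  ],
)

```text
clock: 16.08
position: [0.5413, 0.2067, 0.1929]
tool_rot: [3.141, -0.0, -0.001]
force: [-0.3, -0.0, -0.4]
grip_width: 0.0495
```

```bash
python3 shot.py b5 .541 .2066 .18; python3 ov.py b5 mid .541 .2070 .1865
```

```text
top crop origin 91 148 scale 3.333
scene crop origin 353 100 scale 3.333
16.175 [0.5414 0.207  0.1934] [-3.1414e+00 -8.0000e-04 -8.0000e-04] [ 0.09 -0.11 -1.39] 0.04888373405978755
top 117 175 s 6
scene 380 125 s 6
```

View pics/b5_ov.png

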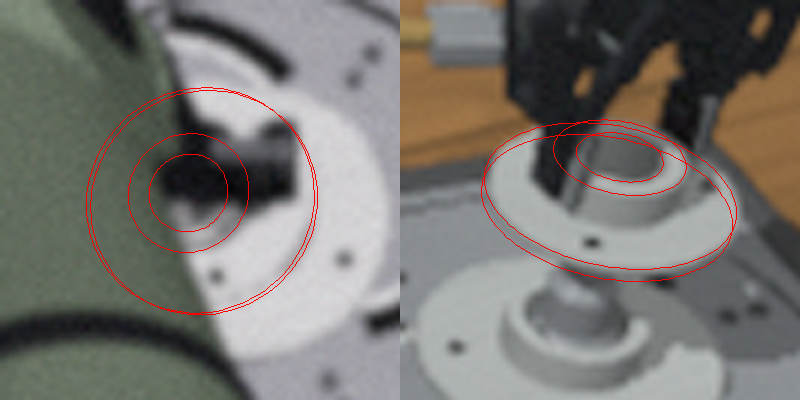

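Emit:
servo_tool(
  rows=[
    [[0, 0.1, 1, 0, 0, 0], [0, 0, 1.5, 0, 0, 0], [0, 0, 0.8, 0, 0, 0], [0, 0, 0, 0, 0, 0], [0, 0, 0, 0, 0, 0]],
  ],
)

```text
clock: 16.8
position: [0.5411, 0.2065, 0.16]
tool_rot: [-3.141, -0.0, -0.0]
force: [-0.3, 0.1, -0.7]
grip_width: 0.0494
```

```bash
python3 shot.py b6 .541 .2066 .18; python3 ov.py b6 mid .541 .2070 .1535
```

```text
top crop origin 91 148 scale 3.333
scene crop origin 353 100 scale 3.333
16.9 [0.5412 0.2065 0.1602] [-3.1414e+00 -5.0000e-04  0.0000e+00] [-0.18  0.46 -2.24] 0.04932631308357319
top 121 177 s 6
scene 377 136 s 6
```

View pics/b6_ov.png

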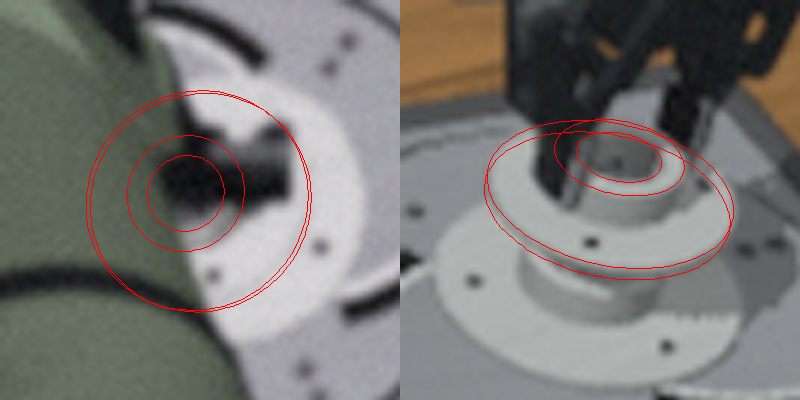

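Emit:
servo_tool(
  rows=[
    [[0, 0, 0.4, 0, 0, 0], [0, 0, 0.3, 0, 0, 0], [0, 0, 0.2, 0, 0, 0], [0, 0, 0, 0, 0, 0]],
  ],
)

```text
clock: 17.4
position: [0.5409, 0.2063, 0.1506]
tool_rot: [3.142, 0.0, -0.0]
force: [0.5, -0.3, -2.0]
grip_width: 0.0495
```

Emit:
servo_tool(
  rows=[
    [[0, 0, 0.2, 0, 0, 0], [0, 0, 0.2, 0, 0, 0], [0, 0, 0.1, 0, 0, 0], [0, 0, 0, 0, 0, 0]],
  ],
)

```text
clock: 17.9
position: [0.541, 0.2063, 0.1457]
tool_rot: [3.142, 0.0, -0.0]
force: [-0.6, 0.1, -0.9]
grip_width: 0.0492
```

Emit:
servo_tool(
  rows=[
    [[0, 0, 0.4, 0, 0, 0], [0, 0, 0.3, 0, 0, 0], [0, 0, 0.2, 0, 0, 0], [0, 0, 0, 0, 0, 0]],
  ],
)

```text
clock: 18.4
position: [0.5409, 0.2063, 0.1366]
tool_rot: [3.141, 0.0, 0.0]
force: [-0.1, -0.2, -0.8]
grip_width: 0.0494
```

Emit:
servo_tool(
  rows=[
    [[0, 0, 0.15, 0, 0, 0], [0, 0, 0.1, 0, 0, 0], [0, 0, 0, 0, 0, 0]],
  ],
)

```text
clock: 18.77
position: [0.541, 0.2064, 0.1346]
tool_rot: [-3.142, -0.0, -0.0]
force: [-2.0, -1.2, 4.8]
grip_width: 0.0494
```

Contact came at TCP 0.1346, where 0.1345 was expected. I'll press a little, then release.

Emit:
servo_tool(
  rows=[
    [[0, 0, 0.08, 0, 0, 0], [0, 0, 0, 0, 0, 0]],
  ],
)

```text
clock: 19.02
position: [0.541, 0.2064, 0.1345]
tool_rot: [-3.142, -0.001, -0.0]
force: [-6.5, -2.7, 18.1]
grip_width: 0.0493
```

Emit:
servo_tool(
  rows=[
    [[0, 0, -0.08, 0, 0, 0], [0, 0, 0, 0, 0, 0], [0, 0, 0, 0, 0, 0], [0, 0, 0, 0, 0, 0]],
  ],
  grip=1,
)

```text
clock: 19.52
position: [0.541, 0.2064, 0.1342]
tool_rot: [3.142, 0.0, -0.0]
force: [-0.6, 0.2, -0.6]
grip_width: 0.0857
```

Emit:
servo_tool(
  rows=[
    [[0, 0, -2, 0, 0, 0], [0, 0, -5, 0, 0, 0], [0, 0, -4, 0, 0, 0], [0, 5, -1, 0, 0, 0], [0, 6, 0, 0, 0, 0]],
  ],
)

```text
clock: 20.15
position: [0.5412, 0.096, 0.2553]
tool_rot: [-3.141, -0.002, 0.002]
force: [0.2, -1.5, 0.1]
grip_width: 0.0853
```

```bash
python3 shot.py c1 .541 .2066 .13; python3 ov.py c1 mid .541 .2070 .128
```

```text
top crop origin 96 151 scale 3.333
scene crop origin 348 116 scale 3.333
20.25 [0.5412 0.0896 0.2546] [ 3.1389e+00 -4.0000e-04 -7.5000e-03] [-0.14  1.45 -0.43] 0.08544664540116627
top 123 178 s 6
scene 375 144 s 6
```

View pics/c1_ov.png

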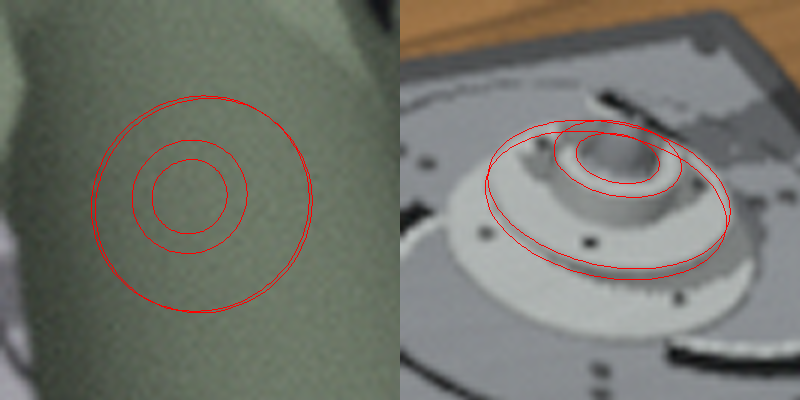

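Emit:
servo_tool(
  rows=[
    [[0.4, 4, 0, 0, 0, 0], [0.4, 5, 0, 0, 0, 0], [0.5, 5, 0, 0, 0, 0], [0.5, 5, 0, 0, 0, 0], [0.5, 5, 0, 0, 0, 0]],
  ],
)

```text
clock: 20.88
position: [0.5639, -0.1453, 0.2543]
tool_rot: [3.142, -0.0, 0.0]
force: [1.2, -0.1, 0.4]
grip_width: 0.0856
```

Emit:
servo_tool(
  rows=[
    [[0.5, 5, 0, 0, 0, 0], [0.4, 5, 2, 0, 0, 0], [0.4, 3, 4, 0, 0, 0], [0, 0, 4, 0, 0, 0], [0, 0, 0, 0, 0, 0]],
  ],
)

```text
clock: 21.5
position: [0.5755, -0.2731, 0.1518]
tool_rot: [-3.14, 0.005, -0.0]
force: [0.6, 0.4, 0.9]
grip_width: 0.0854
```

Emit:
servo_tool(
  rows=[
    [[0.2, 1.6, 0, 0, 0, 0], [0.1, 1.6, 2, 0, 0, 0], [0, 0, 4, 0, 0, 0], [0, 0, 2, 0, 0, 0], [0, 0, 0, 0, 0, 0]],
  ],
)

```text
clock: 22.12
position: [0.5796, -0.3056, 0.0735]
tool_rot: [-3.141, 0.002, -0.0]
force: [-0.5, -0.2, 0.3]
grip_width: 0.0856
```

```bash
python3 shot.py c2 .578 -.305 .03; python3 ov.py c2 narrow .578 -.305 0
```

```text
top crop origin 277 141 scale 3.333
scene crop origin 163 213 scale 3.333
22.225 [ 0.5806 -0.3059  0.0754] [ 3.1411e+00 -1.1000e-03  1.0000e-04] [ 1.06 -0.09  0.05] 0.08571672250574612
top 303 170 s 6
scene 191 248 s 6
```

View pics/c2_ov.png

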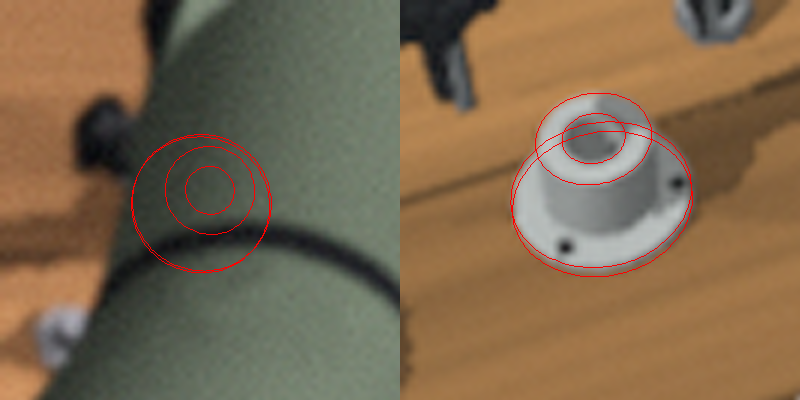

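Emit:
servo_tool(
  rows=[
    [[-0.25, -0.1, 2.5, 0, 0, 0], [0, 0, 2.2, 0, 0, 0], [0, 0, 1.0, 0, 0, 0], [0, 0, 0, 0, 0, 0], [0, 0, 0, 0, 0, 0]],
  ],
)

```text
clock: 22.85
position: [0.5779, -0.3049, 0.018]
tool_rot: [3.141, -0.001, -0.0]
force: [0.0, -0.1, 0.6]
grip_width: 0.0855
```

```bash
python3 shot.py c3 .578 -.305 .03
```

```text
top crop origin 277 141 scale 3.333
scene crop origin 163 213 scale 3.333
22.95 [ 0.5779 -0.3048  0.0181] [ 3.1412e+00 -1.0000e-03 -0.0000e+00] [ 0.06 -0.32 -0.08] 0.0850886704397848
```

View pics/c3.png

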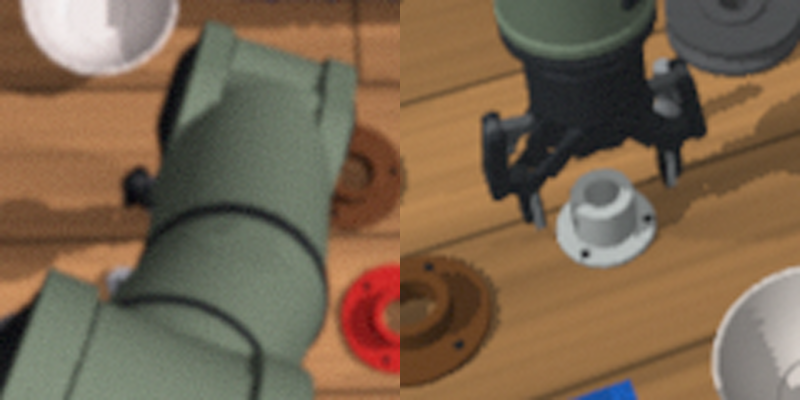

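```bash
python3 -c "
from h import *
T=pickle.load(open('pics/top0.pkl','rb'));print(back(T,(313.2,226),.06))"
```

```text
[ 0.50303713 -0.22954748  0.06      ]
```

Emit:
servo_tool(
  rows=[
    [[0, 0, 0, 0, 0, 0], [0, 0, 0, 0, 0, 0], [0, 0, 0, 0, 0, 0], [0, 0, 0, 0, 0, 0], [0, 0, 0, 0, 0, 0]],
  ],
  grip=-1,
)

```text
clock: 23.58
position: [0.5776, -0.3047, 0.0179]
tool_rot: [3.141, -0.0, -0.0]
force: [-2.5, 1.3, 8.5]
grip_width: 0.0416
```

```bash
python3 shot.py c4 .578 -.305 .03
```

```text
top crop origin 277 141 scale 3.333
scene crop origin 163 213 scale 3.333
23.675 [ 0.5776 -0.3047  0.0179] [ 3.1414e+00 -4.0000e-04 -2.0000e-04] [-1.94  1.35  8.11] 0.04134413865741133
```

View pics/c4.png

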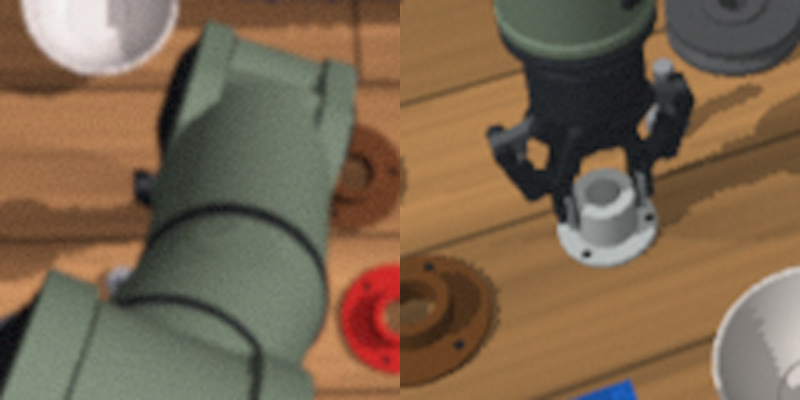

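Emit:
servo_tool(
  rows=[
    [[0, 0, -1, 0, 0, 0], [0, 0, -4, 0, 0, 0], [0, 0, -6, 0, 0, 0], [0, 0, -6, 0, 0, 0], [0, 0, -6, 0, 0, 0]],
  ],
)

```text
clock: 24.3
position: [0.5771, -0.3045, 0.2499]
tool_rot: [3.141, -0.0, -0.0]
force: [0.6, -0.4, -1.7]
grip_width: 0.0415
```

Emit:
servo_tool(
  rows=[
    [[-0.1, -3, 0, 0, 0, 0], [-0.4, -5, 0, 0, 0, 0], [-0.4, -5, 0, 0, 0, 0], [-0.4, -5, 0, 0, 0, 0], [-0.4, -5, 0, 0, 0, 0]],
  ],
)

```text
clock: 24.92
position: [0.5601, -0.0731, 0.2479]
tool_rot: [3.142, -0.001, -0.0]
force: [1.4, 0.6, -1.7]
grip_width: 0.0414
```

Emit:
servo_tool(
  rows=[
    [[-0.4, -5, 0, 0, 0, 0], [-0.4, -5, 0, 0, 0, 0], [-0.4, -5, 0, 0, 0, 0], [-0.4, -5, 0, 0, 0, 0], [-0.4, -4, 0, 0, 0, 0]],
  ],
)

```text
clock: 25.55
position: [0.54, 0.1674, 0.2479]
tool_rot: [-3.141, -0.0, 0.001]
force: [0.4, -0.8, -2.1]
grip_width: 0.0418
```

Emit:
servo_tool(
  rows=[
    [[0, 0, 0, 0, 0, 0], [0, 0, 0, 0, 0, 0]],
  ],
)

```text
clock: 25.8
position: [0.5405, 0.1647, 0.2476]
tool_rot: [3.141, -0.0, -0.0]
force: [0.2, 0.1, -1.2]
grip_width: 0.0421
```

Emit:
servo_tool(
  rows=[
    [[0.05, -2.2, 0, 0, 0, 0], [0, -2, 2, 0, 0, 0], [0, 0, 2, 0, 0, 0], [0, 0, 0.5, 0, 0, 0], [0, 0, 0, 0, 0, 0]],
  ],
)

```text
clock: 26.42
position: [0.5413, 0.2064, 0.2027]
tool_rot: [3.141, -0.0, -0.001]
force: [-0.1, 0.4, -0.9]
grip_width: 0.0416
```

```bash
python3 shot.py c5 .541 .2066 .18; python3 ov.py c5 narrow .541 .2070 .185
```

```text
top crop origin 91 148 scale 3.333
scene crop origin 353 100 scale 3.333
26.525 [0.5415 0.2069 0.2032] [-3.1413e+00 -1.0000e-03 -1.0000e-03] [-0.14  0.51 -0.36] 0.041621112851830025
top 117 175 s 6
scene 380 126 s 6
```

View pics/c5_ov.png

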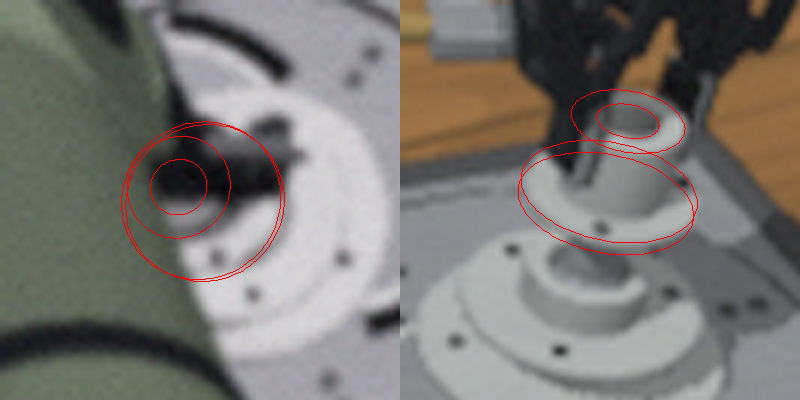

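Emit:
servo_tool(
  rows=[
    [[-0.05, 0.05, 0.8, 0, 0, 0], [0, 0, 0.6, 0, 0, 0], [0, 0, 0.4, 0, 0, 0], [0, 0, 0, 0, 0, 0]],
  ],
)

```text
clock: 27.02
position: [0.5403, 0.2068, 0.1839]
tool_rot: [3.141, 0.001, 0.0]
force: [-0.0, -0.5, -1.4]
grip_width: 0.0415
```

Emit:
servo_tool(
  rows=[
    [[0, 0, 0.2, 0, 0, 0], [0, 0, 0.2, 0, 0, 0], [0, 0, 0, 0, 0, 0]],
  ],
)

```text
clock: 27.4
position: [0.5404, 0.2069, 0.1802]
tool_rot: [3.142, 0.0, 0.0]
force: [-0.1, -0.1, -1.5]
grip_width: 0.0415
```

Emit:
servo_tool(
  rows=[
    [[0, 0, 0.2, 0, 0, 0], [0, 0, 0.2, 0, 0, 0], [0, 0, 0, 0, 0, 0]],
  ],
)

```text
clock: 27.78
position: [0.5404, 0.2068, 0.1761]
tool_rot: [3.141, 0.0, -0.0]
force: [-0.1, -0.1, -0.3]
grip_width: 0.0416
```

Emit:
servo_tool(
  rows=[
    [[0, 0, 0.2, 0, 0, 0], [0, 0, 0.2, 0, 0, 0], [0, 0, 0.1, 0, 0, 0], [0, 0, 0, 0, 0, 0]],
  ],
)

```text
clock: 28.28
position: [0.5405, 0.2069, 0.1712]
tool_rot: [3.142, 0.0, -0.0]
force: [-0.3, -0.3, -1.4]
grip_width: 0.0414
```

Emit:
servo_tool(
  rows=[
    [[0, 0, 0.15, 0, 0, 0], [0, 0, 0, 0, 0, 0], [0, 0, 0, 0, 0, 0]],
  ],
)

```text
clock: 28.65
position: [0.5406, 0.2069, 0.1699]
tool_rot: [-3.141, -0.0, -0.0]
force: [-1.0, 1.0, 0.5]
grip_width: 0.042
```

Emit:
servo_tool(
  rows=[
    [[0, 0, 0.1, 0, 0, 0], [0, 0, 0, 0, 0, 0]],
  ],
)

```text
clock: 28.9
position: [0.5407, 0.207, 0.1698]
tool_rot: [-3.141, -0.001, -0.0]
force: [-5.5, -2.5, 18.1]
grip_width: 0.0417
```

```bash
python3 shot.py c6 .541 .2066 .16
```

```text
top crop origin 93 149 scale 3.333
scene crop origin 351 107 scale 3.333
29.0 [0.5406 0.2069 0.1698] [-3.1414e+00 -8.0000e-04 -1.0000e-04] [-6.18 -2.29 17.43] 0.04167329417096454
```

View pics/c6.png

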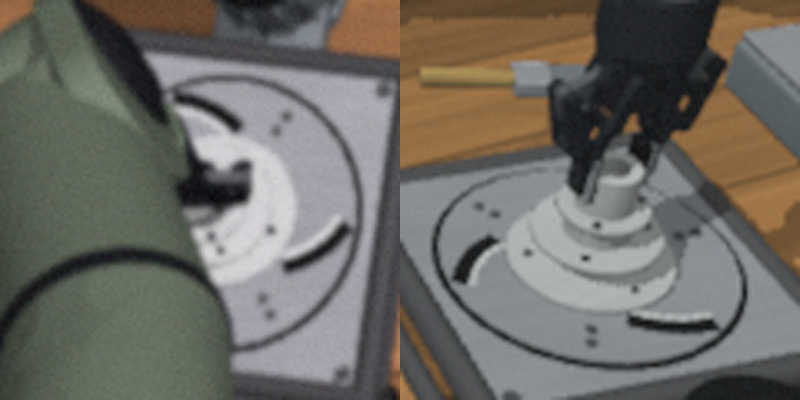

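The scene shows all three stacked, with hard contact at TCP 0.170 as expected. I'll release, rise and back off so the top camera sees the stack.

Emit:
servo_tool(
  rows=[
    [[0, 0, -0.1, 0, 0, 0], [0, 0, 0, 0, 0, 0], [0, 0, 0, 0, 0, 0], [0, 0, 0, 0, 0, 0]],
  ],
  grip=1,
)

```text
clock: 29.5
position: [0.5405, 0.2069, 0.1697]
tool_rot: [3.142, 0.0, 0.0]
force: [0.5, 0.4, -0.1]
grip_width: 0.0855
```

Emit:
servo_tool(
  rows=[
    [[0, 0, -2, 0, 0, 0], [0, 0, -4, 0, 0, 0], [0, 0, -4, 0, 0, 0], [0, 5, 0, 0, 0, 0], [0, 6, 0, 0, 0, 0]],
  ],
)

```text
clock: 30.12
position: [0.5404, 0.0964, 0.2701]
tool_rot: [-3.141, -0.001, 0.002]
force: [1.6, -1.2, 0.3]
grip_width: 0.0853
```

Emit:
servo_tool(
  rows=[
    [[0, 6, 0, 0, 0, 0], [0, 6, 0, 0, 0, 0], [0, 6, 0, 0, 0, 0], [0, 6, 0, 0, 0, 0], [0, 4, 0, 0, 0, 0]],
  ],
)

```text
clock: 30.75
position: [0.5399, -0.1861, 0.2698]
tool_rot: [3.141, 0.0, -0.002]
force: [0.3, 1.2, 0.5]
grip_width: 0.0853
```

Emit:
servo_tool(
  rows=[
    [[0, 0, 0, 0, 0, 0], [0, 0, 0, 0, 0, 0]],
  ],
)

```text
clock: 31.0
position: [0.5405, -0.1824, 0.2697]
tool_rot: [-3.141, 0.0, 0.0]
force: [0.4, 0.6, 0.3]
grip_width: 0.0854
```

```bash
python3 shot.py d1 .541 .2066 .14
python3 - <<'E'
from h import *
o=[]
for k in("top","scene"):
    f=pickle.load(open(f"pics/{k}_d1.pkl","rb")); c=proj(f,[[.541,.207,.14]])[0]; ox,oy=int(c[0])-33,int(c[1])-33
    im=cv2.cvtColor(f["image"],cv2.COLOR_RGB2BGR)[oy:oy+67,ox:ox+67]
    im=cv2.resize(im,None,fx=6,fy=6,interpolation=cv2.INTER_CUBIC)[:400,:400]
    cx,cy=(.5433,.2069) if k=="top" else (.540,.2078)
    for n,z0 in(("wide",.104),("mid",.128),("narrow",.152)):
        for z,r in SP[n][1:]:
            q=(proj(f,circ(cx,cy,z0+z,r))-[ox,oy]+.5)*6-.5; cv2.polylines(im,[q.astype(np.int32)],True,(0,0,255),1)
    o.append(im)
cv2.imwrite("pics/d1_ov.png",np.hstack(o))
f=pickle.load(open("pics/top_d1.pkl","rb")); cv2.imwrite("pics/d1_top.png",cv2.cvtColor(f["image"],cv2.COLOR_RGB2BGR))
E
```

```text
top crop origin 95 151 scale 3.333
scene crop origin 349 113 scale 3.333
31.1 [ 0.5407 -0.1819  0.2698] [-3.1411e+00 -1.0000e-04  1.6000e-03] [ 0.16  0.31 -1.05] 0.08509821876102051
```

View pics/d1.png

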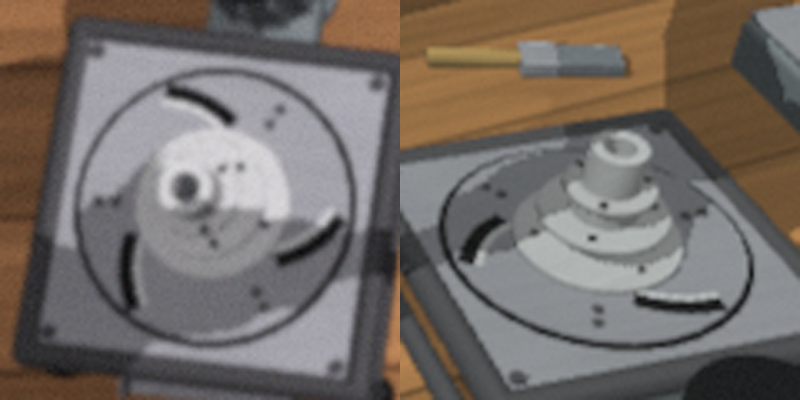

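View pics/d1_ov.png

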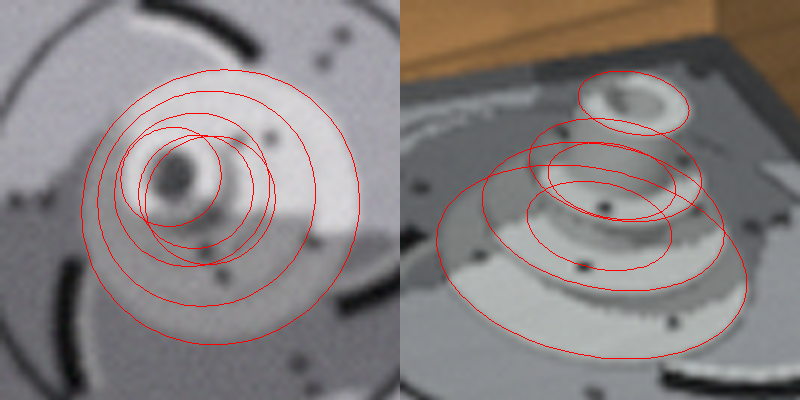

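View pics/d1_top.png

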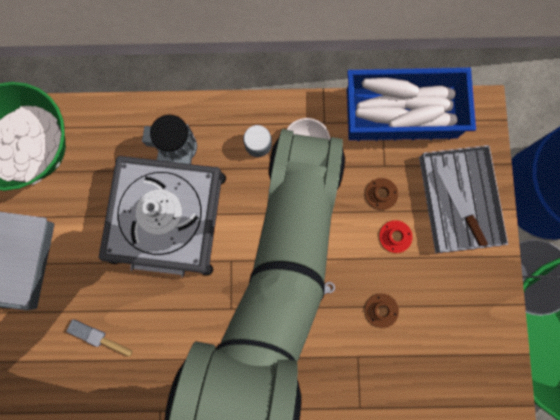

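The seated-stack model fits the outlines in both views, with the hub top at about (625,103) in the scene overlay and (170,177) in the top one. I'll check the bystanders before handing in.

Run:
```python
import pickle,cv2
f=pickle.load(open("pics/scene_d1.pkl","rb")); cv2.imwrite("pics/d1_s.png",cv2.cvtColor(f["image"],cv2.COLOR_RGB2BGR))
```

```text
(no output)
```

View pics/d1_s.png

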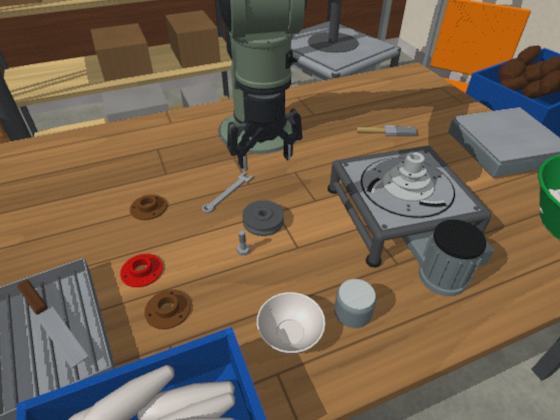

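The bolt (242,243), pulley (263,217), tin (355,303) and bowl (291,325) are where they were at the start, and the gripper is clear of everything.

```bash
python3 -c "
from workcell import bot
print(bot.job_done())"
```

```text
the job is handed in; nothing more can be done
None
```

The three flanged spacers are back on the spindle: widest first, then the middle one, then the narrowest, all hub side up. The job is handed in, with about 31 s of the 72 s used.

- **Seating:** each spacer came to a firm stop within about 1 mm of its expected height, and I pressed each with roughly 18–23 N before releasing it. In the last pictures, an outline of the fully seated stack matches the spacers by eye in both camera views.
- **Other items:** the pulley, bolt, tin and bowl look to be where they started in the last scene picture. The gripper was open and well clear at hand-in.
- **What disagreed:** the two cameras differed by 3–6 mm along x. My edge fits of the widest spacer while it was held also disagreed, by several mm, and were too poor to use. I went by an in-between position, outline overlays and force checks on the way down; no sideways force showed until each spacer seated.

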